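Empty the tipping skip into its outfeed tray

TASK

First take the stapler out of the outfeed tray and stand it upright on the bench outside the tray. Then slide the safety cover off the release plunger, press the plunger right down, and push the skip by its handle past its detent until it is fully tipped, so that both cartons slide out into the tray; do not touch the cartons yourself. Finally ease the skip back fully upright without letting it snap or slam home, leaving the cartons in the tray and the other things on the bench where they stand.

Things in the scene. Friction and masses are not known exactly. Their poses are not given: they have to be found in the camera images.
- tipper: Fixed metal tipping stand. Origin on the bench plane under the hinge line; local x runs along the hinge (robot on the -x side), local -y is the dump direction, z up. Two hinge plates at x = +-92 mm (8 mm thick, y +-30 mm, 156 mm high) carry the skip over the rear of the outfeed tray. A spring strut sits outside the far plate, to x = +118 mm.
- tray (a point): Centre of the exposed tray floor's upper face (4 mm over the bench; tipper's local x 0, y -185 mm), axes as the tipper's. The tray is inside x +-104 mm, y +-106 mm from here (beyond +y it runs on under the skip to a 70 mm high back plate at tipper y +35 mm). Side and end walls are 4 mm thick and reach 37 mm over the bench.
- skip (a joint): Hinge angle of the skip, rad: 0 upright, 1.25 fully tipped (stops at both). Positive turns its top toward the tipper's local -y. A two-position spring detent drives it to the nearer end: it balances near 0.6 rad, takes about 4 to 6 N at the handle to move, and snaps to an end if let go between. Locked at 0 until the plunger is pressed; then free for good.
- skip_hinge (a point): Middle of the skip's hinge axis (along local x), 140 mm over the bench; axes of the skip. The skip is a steel scoop, inside 150 x 150 mm, floor at hinge height, open toward local -y, rear wall 68 mm high, side walls falling from 68 to 25 mm toward the open side.
- skip_handle (a point): Centre of the skip's handle: black horizontal bar 14 mm thick, 116 mm long along the hinge direction, on two 10 mm posts at its ends. Upright it is 82 mm in local +y of the hinge axis, 115 mm above it (255 mm over the bench) and 47 mm above the rear wall's rim; it swings on a 141 mm radius. The bar may turn between the fingers.
- cover (a joint): Slide of the safety cover along the tipper's local +y, m: 0 covers the plunger, 0.055 fully open; about 2 N friction, stays where it is left. It starts near 0.
- cover_fin (a point): Top centre of the cover's upright fin: 34 mm in local x, 10 mm thick in local y, 26 mm tall over the cover plate. The plate (51 x 56 mm, 4 mm thick, lower face z = 118 mm, upper face 122 mm) is centred 16 mm in local -y of the fin; the fin top is at z = 151 mm.
- plunger (a joint): Travel of the release plunger, m: 0 up, 0.014 fully down; moves at about 4 N and stays down. Released from about 0.010.
- plunger_top (a point): Centre of the top of the black round release plunger, 34 mm in diameter, facing up; 115 mm above the bench when up, at local x -143, y +42 mm of the tipper.
- stapler: Stapler, 145 mm along its x, 36 mm wide (y), 47 mm high; origin at the centre of its underside. It starts lying upright in the exposed tray.
- carton_a: Carton 61 x 120 x 55 mm (x, y, z), origin at the centre of its underside as it starts; one of two in the skip.
- carton_b: Carton 55 x 105 x 35 mm (x, y, z), origin at the centre of its underside as it starts; one of two in the skip.
- tape_dispenser: Bystander: black tape dispenser 158 x 57 x 72 mm (x, y, z), origin at the centre of its underside.
- release_block (a point): Centre of the top of the grey release block on the robot's side of the stand: 50 x 150 mm (local x, y), top 98 mm over the bench, at tipper's local x -143, y +60 mm, axes as the tipper's. Guide rails along both long edges reach 113 mm.
- shoe: Bystander: sports shoe 207 x 75 x 97 mm (x, y, z), origin at the centre of its underside.
- mouse: Bystander: black computer mouse 110 x 61 x 40 mm (x, y, z), origin at the centre of its underside. Fixed clutter not listed: notebook at (0.26, 0.40), mug at (0.33, 0.56), and things beyond x = 0.75 m, among them a 264 mm tall spray bottle at (0.87, 0.24).
Things that resemble listed ones, but are neither listed nor needed, are in the scene too. What is meant by the stapler is not purple, and is the larger of those in its own colour.

How it is judged:
By the outcome, as a careful person would: the job done as asked, in the order asked, and still so for the second after the job is handed in, with the robot touching nothing.
It also fails if it takes over 72 s, if anything falls off the work surface, if the arm or the gripper's body presses on something with over 40 N, if the wrist force passes 120 N, or if a joint passes its speed limit or range.

ROBOT

A 6-joint arm with a two-finger parallel gripper is mounted at the origin on the work surface; the furniture and walls round the work are solid. World frame = base frame: x ahead of the robot, y to its left, z up, the work surface at z = 0. Lengths are in mm, angles in rad, forces in N, time in s.
With the tool pointing down it reaches from about 275 to 750 mm from the base axis. Payload 10.2 kg.
Tool frame: the origin (TCP) lies at the centre of the arm's flange, where the gripper is bolted on; the fingertips stand 173 mm ahead of it and the grasp point (between the pads) lies 155 mm ahead of it; z points along the fingers, y is the line along which they close (so a half turn about z gives the same grasp; the last joint's range is limited). The gripper opens to 85 mm and grips with 20 to 120 N. Pads are 22 mm wide; open, the fingers measure 114 mm over their backs; the gripper's body (76 mm by 85 mm) begins 54 mm behind the grasp point. The pads swing forward as they close: fully open they stand 13 mm farther back than shut.
Start: joints at [-1.43, 0.313, 1.498, -0, 1.331, -0.223], TCP at [186.798, -490.652, 404.694] pointing down, gripper open.
Joint ranges: [-2.94, 2.94], [-0.97, 2.17], [0.19, 2.56], [-1.23, 4.37], [0.02, 3.11], [-2.88, 2.88]. Speed limits (rad/s): [2.39, 2.39, 3.01, 3.14, 3.14, 3.14].

INTERFACE

Orientations are given as a unit quaternion [w, x, y, z].
In Python, from rig import status, capture, camera_info, ticket gives the robot as it stands.
- The arm moves only by the shell command python3 -m crank 'ROWS' [FORCE]. ROWS is JSON, a list of rows, each a list of 7 numbers: the shift along the tool's x, y, z as a fraction of full scale, then the turn, a rotation vector about the tool's x, y, z as a fraction of full scale, then the closure, from 0 (fully open) to 1 (shut). A call has 1 to 12 rows; each row is the pose to reach, as a shift and turn from the pose commanded when the call began, along the tool's axes at that moment; what a row does not reach only later rows make up. Full scale, the value 1, is 0.1 m for a shift and 45 degrees for a turn. A row lasts 1/10 s, in which the tool goes at most 50 mm and 8.59 degrees, less where a joint would pass 70% of its speed; a pose out of reach is approached as far as the arm can. A call with a number of a shift or a turn outside -1 to 1 is refused whole. A call with a gripper value outside its range is refused whole. The fingers move at their own pace and stop on an object; FORCE is the grip in N (left out, the last holds). Time passes only in rows, so rows that repeat a pose let the fingers close. It gives the time, the measured TCP pose, the force, the opening and the grip force at its end, in the units of the state.
- status.sense(): the state, without advancing time (a new reading comes with each control period).
- capture(name): name is "scene" or "top"; returns (picture, depth): 400x640x3 uint8, red, green, blue; 400x640 float32, mm along the optical axis (not along the pixel's ray), 0 where there is no reading.
- camera_info(name): a dict with "K" (3x3 intrinsics, pixels), "camera_from_world" (4x4, takes a point from world to camera coordinates). Camera axes: x right, y up, looking along -z (the intrinsics and any distortion apply to the point x, -y, -z); pixel columns grow to the right and rows downward; lengths in mm; the calibration is good to about 2 mm. A picture is of the moment at which its call begins. camera_info takes no time and is no camera call.
- ticket.finish_job(): hands the job in; it is judged then, once.
The state is a dict: "time_s": time; "joints": joint angles; "dq": joint speeds; "tau": joint torques, N m; "eef_pos": TCP position; "ee_rot": TCP orientation; "force": force on the tool from outside, world axes, zero at the start; "wrist_torque": the same for the moment, N m; "grip_width": opening from 0.0 (shut) to 1.0 (fully open); "grip_force": force on a finger pad.
Only numpy, scipy, OpenCV 4.12 (cv2) and the standard library are available. Lean on these libraries where they do the work, as an engineer would, in place of code of your own. Each camera call takes 0.05 s, during which the arm holds its last target. There are 200 camera calls.

## Working session

There is one attempt and no reset: what is moved stays moved. The work goes in short steps, Python scripts to look and compute and a shell command to move; the robot and the scene stay as the last step left them, time stands still between calls to the robot, and variables do not carry over. Pictures are saved under pics/ and viewed, at most 10 in all, crops included, and the job is handed in when it is done.

```bash
ls; mkdir -p pics; cat > h.py <<'E'
import numpy as np, cv2
from rig import status, capture, camera_info, ticket
from scipy.spatial.transform import Rotation as R
def grab(n,name):
    p,d=capture(n); cv2.imwrite(f'pics/{name}.png',p[:,:,::-1]); np.savez(f'pics/{name}.npz',p=p,d=d); return p,d
def ray(n,u,v):
    c=camera_info(n);K=np.array(c['K']);T=np.array(c['camera_from_world'])
    q=np.linalg.inv(K)@np.array([u,v,1.0]); q=np.array([q[0],-q[1],-q[2]])
    o=-T[:3,:3].T@T[:3,3]; return o,T[:3,:3].T@q
def onz(n,u,v,z):
    o,d=ray(n,u,v); return o+d*(z-o[2])/d[2]
def dep(n,u,v,D):
    o,d=ray(n,u,v); return o+d*D
def cloud(n,D):
    c=camera_info(n);K=np.array(c['K']);T=np.array(c['camera_from_world'])
    v,u=np.mgrid[:D.shape[0],:D.shape[1]]
    q=np.stack([u,v,np.ones_like(u)],-1)@np.linalg.inv(K).T*D[...,None]*[1,-1,-1]
    return (q-T[:3,3])@T[:3,:3]
def proj(n,P):
    c=camera_info(n);K=np.array(c['K']);T=np.array(c['camera_from_world'])
    q=T[:3,:3]@np.array(P,float)+T[:3,3]; q=K@(q*[1,-1,-1]); return q[:2]/q[2]
E
python3 - <<'E'
from h import *
for n in('scene','top'):
    c=camera_info(n);print({k:np.round(v,3).tolist() if not isinstance(v,str) else v for k,v in c.items()}); grab(n,n+'0')
print(status.sense())
E
```

```text
pics
{'K': [[482.53, 0.0, 322.429], [0.0, 482.53, 204.8], [0.0, 0.0, 1.0]], 'camera_from_world': [[0.616, -0.787, -0.005, -289.234], [0.6, 0.465, 0.651, -404.514], [-0.51, -0.404, 0.759, -1545.023], [0.0, 0.0, 0.0, 1.0]]}
{'K': [[415.085, 0.0, 323.433], [0.0, 415.085, 200.519], [0.0, 0.0, 1.0]], 'camera_from_world': [[0.007, -1.0, -0.011, 28.688], [0.982, 0.005, 0.188, -535.051], [-0.188, -0.013, 0.982, -1484.532], [0.0, 0.0, 0.0, 1.0]]}
{'time_s': 0.1, 'joints': array([-1.43041388e+00,  3.13369439e-01,  1.49834478e+00,  1.34691530e-05,
        1.33098877e+00, -2.23398424e-01]), 'dq': array([-0.00038656, -0.00089859, -0.00287988,  0.00022693,  0.00069025,
        0.00215098]), 'tau': array([ 3.48434296e-03, -4.12896430e+01, -2.60138887e+01, -1.36303115e-04,
        3.06661881e-03, -4.21296065e-06]), 'eef_pos': array([ 186.78597559, -490.61261725,  404.21093391]), 'ee_rot': array([-5.54419016e-04,  9.83503629e-01,  1.80887543e-01,  2.95726502e-05]), 'force': array([ 0.09756028,  0.11576392, -0.3337767 ]), 'wrist_torque': array([-0.02388572,  0.01912265, -0.01726172]), 'grip_force': 0.0, 'grip_width': 0.9958801279042184}
```

View pics/scene0.png

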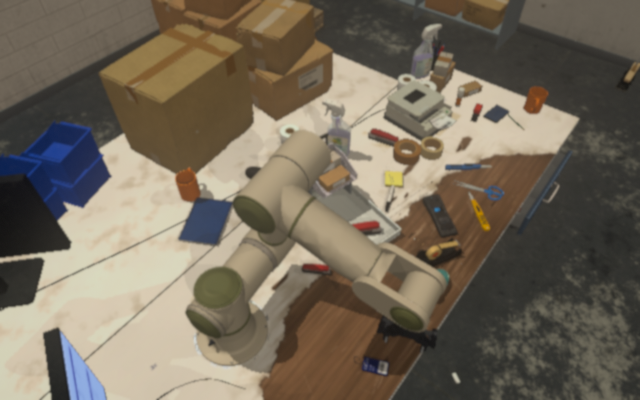

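View pics/top0.png

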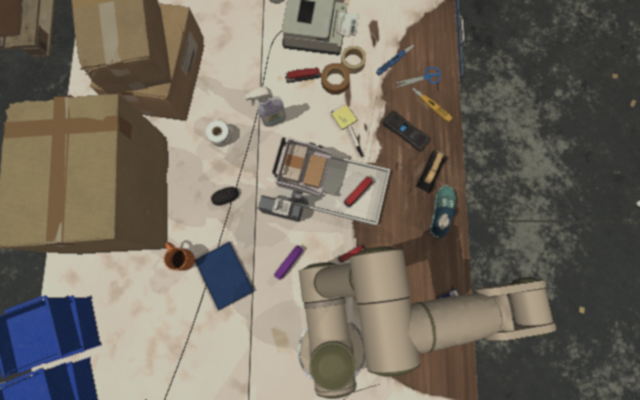

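In the top view the tipper and tray are around (335,180), with the dump direction toward image right. Stapler candidates are red (360,190) in the tray, red (350,253), red (303,74) and purple (290,261). The one in the tray fits the description, so I'll confirm it in a crop and measure all of them.

```bash
python3 - <<'E'
from h import *
z=np.load('pics/top0.npz');p,D=z['p'],z['d']
cv2.imwrite('pics/crop1.png',cv2.resize(p[125:275,240:440,::-1],None,fx=4,fy=4,interpolation=cv2.INTER_CUBIC))
C=cloud('top',D)
h=cv2.cvtColor(p,cv2.COLOR_RGB2HSV)
m=(((h[...,0]<6)|(h[...,0]>172))&(h[...,1]>150)&(h[...,2]>60)).astype(np.uint8)
m[:, :240]=0
n,l,s,c=cv2.connectedComponentsWithStats(m)
for i in range(1,n):
    if s[i,4]<40: continue
    P=C[l==i]; P=P[P[:,2]>-5]; xy=P[:,:2].astype(np.float32)
    print(c[i],s[i,4],cv2.minAreaRect(xy),np.percentile(P[:,2],[5,50,95]))
# depth check & heights in crop grid
print('bench z',np.median(C[150:160,400:420,2]),np.median(C[200:215,320:330,2]))
for (u,v) in [(360,190),(375,200),(340,200),(303,74),(350,253),(316,170),(292,165),(283,150),(283,205),(268,207),(295,207),(318,210)]:
    print(u,v,C[v,u].round(0))
E
```

```text
[302.16216216  72.91891892] 148 ((653.09375, 94.77938079833984), (822.3887939453125, 115.96770477294922), 3.4004456996917725) [37.60055251 44.56005808 51.13677172]
[358.24479167 190.91145833] 192 ((573.5480346679688, -98.66055297851562), (21.621633529663086, 123.63861083984375), 47.363670349121094) [41.03775267 49.16709097 56.42732095]
[350.96202532 253.16455696] 79 ((313.527099609375, -38.16576385498047), (28.764802932739258, 166.28204345703125), 43.27482604980469) [26.89585669 32.14209155 39.2208904 ]
bench z 1.5780270253731938 5.50377502549944
360 190 [ 575. -104.   52.]
375 200 [ 547. -164.    2.]
340 200 [546. -31.   2.]
303 74 [1046.  116.   42.]
350 253 [344. -67.  28.]
316 170 [618.  57. 176.]
292 165 [631. 138. 192.]
283 150 [747. 193.  -5.]
283 205 [504. 173. 125.]
268 207 [502. 230.  95.]
295 207 [502. 133.  97.]
318 210 [504.  52.  24.]
```

View pics/crop1.png

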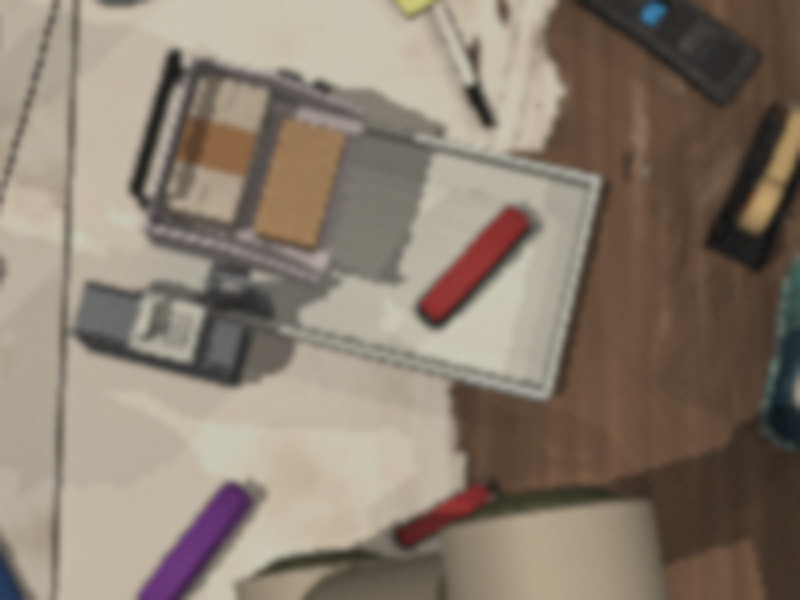

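The crop confirms the red stapler in the tray at full-image (359,191): red, longer (about 124 mm visible) than the other red in the open at (350,253). Purple is excluded. The other red, at (303,74), is bigger in x only through mask noise and lies out of the tray. Next I'll fit the tipper frame.

```bash
python3 - <<'E'
from h import *
z=np.load('pics/top0.npz');p,D=z['p'],z['d'];C=cloud('top',D)
f=lambda x,y,zz:onz('top',240+x/4,125+y/4,zz)[:2].round(1)
far,near=f(600,178,37),f(550,395,37); print('tray corners',far,near,np.linalg.norm(far-near))
a,b=f(178,58,255),f(138,190,255); print('bar',a,b,np.linalg.norm(a-b),(a+b)/2)
d=far-near; th=np.arctan2(d[1],d[0]); print('yaw tray',th)
d=a-b; th2=np.arctan2(d[1],d[0]);print('yaw bar',th2)
for t in (th,th2):
    Rm=np.array([[np.cos(t),-np.sin(t)],[np.sin(t),np.cos(t)]])
    print('origin from tray',(far+near)/2-Rm@[0,-291],'from bar',(a+b)/2-Rm@[0,82])
# depth of block region: points z between 90 and 160 left of x
m=np.zeros(D.shape,bool);m[190:225,255:310]=1
P=C[m];
Q=P[(P[:,2]>90)&(P[:,2]<108)];print('block',cv2.minAreaRect(Q[:,:2].astype(np.float32)))
Q=P[(P[:,2]>130)&(P[:,2]<165)];print('fin?',len(Q),Q.mean(0) if len(Q) else '')
np.set_printoptions(linewidth=250)
print(C[190:224:2,256:310:3,2].round(0).astype(int))
# bar depth
print([C[int(125+y/4),int(240+x/4)].round() for x,y in((168,90),(155,130),(145,165))])
# stapler
h=cv2.cvtColor(p,cv2.COLOR_RGB2HSV)
m=(((h[...,0]<7)|(h[...,0]>170))&(h[...,1]>110)).astype(np.uint8); mm=np.zeros_like(m); mm[165:215,335:385]=m[165:215,335:385]
v,u=np.nonzero(mm); xy=np.array([onz('top',a,b,47)[:2] for a,b in zip(u,v)],np.float32); print('stapler',len(u),cv2.minAreaRect(xy))
E
```

```text
tray corners [ 658.1 -218.9] [ 451.2 -168. ] 213.06904984065613
bar [699.9 158.9] [587.6 188.6] 116.1610089487862 [643.75 173.75]
yaw tray -0.24122227783544478
yaw bar -0.2585506006932432
origin from tray [624.16690079  89.12459281] from bar [624.16104514  94.12416972]
origin from tray [629.05276284  87.87761841] from bar [622.78427301  94.47555083]
block ((514.294189453125, 179.2168731689453), (164.78173828125, 79.32154083251953), 76.1496353149414)
fin? 134 [527.60142447 136.68049751 150.0906737 ]
[[  -2    2   -2    1    4   -1    3   -6    4    4    1    5   72  145  158  169  184  187]
 [  -2   -2   -1   -1    2   -4   -1    2    3    6    8   10   65    2  159  147 1559  164]
 [ -10    1   -4    0    4    5    0   -3    5    5   -1   -2   51  152  162  157    5    7]
 [  -9    1  104  112   -1    2   -1    9    2    1    9    1  106  145  149  152    3    4]
 [ -18   -5   98  106  101  112  117  124    4   -1    5   86   69  149  149  110  107    5]
 [ -18   -4   98   95   93   97   99  145  124  119   32   90   13  101  128   73   94   89]
 [ -21   99   97  100   99   99   97  
[... 477 characters left out ...]
9  124   99   98   96   98   28    5    2]
 [  -3   -3    4    4   13   37   55   80  102  123  121   98   95   98   99   17    2   -1]
 [   0   -1   -3   -2    6   -2    3   22   47   62   87  117  114  100   93   -1   -5   -4]
 [  -8   -1   -5    4    0   -1   -3   -1    0    3   27   50   76   94   87   -4   -1    1]
 [   1   -4   -1    4    0   -1    1   -4   -3    4    4   -3   10   31   50    2   -1    7]
 [  -4   -2    1    1   -4    0    6    2   -4    1   -1    3   -1    2    3   -3    2   -3]]
[array([674., 166., 256.]), array([639., 178., 257.]), array([608., 184., 260.])]
stapler 248 ((573.5391235351562, -97.76683044433594), (26.473594665527344, 131.337890625), 45.60034942626953)
```

```bash
python3 - <<'E'
from h import *
for n in('scene','top'):
    z=np.load(f'pics/{n}0.npz');p,D=z['p'],z['d'];C=cloud(n,D)
    h=cv2.cvtColor(p,cv2.COLOR_RGB2HSV)
    m=(((h[...,0]<8)|(h[...,0]>170))&(h[...,1]>120))
    k,l,s,c=cv2.connectedComponentsWithStats(m.astype(np.uint8))
    for i in range(1,k):
        if s[i,4]<30: continue
        P=C[l==i]; q=np.median(P,0)
        if not (200<q[0]<1100 and -250<q[1]<150): continue
        v,u=np.nonzero(l==i); zz=np.percentile(P[:,2],80)
        xy=np.array([onz(n,a,b,50 if q[0]>450 else zz)[:2] for a,b in zip(u,v)],np.float32)
        e=np.linalg.svd(xy-xy.mean(0),full_matrices=False)[2][0]
        t=(xy-xy.mean(0))@e
        print(n,c[i].round(),'med',q.round(),'z80 %.0f'%zz,'cen',xy.mean(0).round(1),'axis',np.degrees(np.arctan2(e[1],e[0])).round(1),'len %.0f'%np.ptp(t))
    # points with predicted frame
    t=-0.25;Rm=np.array([[np.cos(t),-np.sin(t)],[np.sin(t),np.cos(t)]]);o=np.array([624,92])
    for nm,L in dict(fin=(-143,58,151),bar=(0,82,262),trayNR=(-104,-291,37),trayFR=(104,-291,37)).items():
        print(n,nm,proj(n,[*(o+Rm@L[:2]),L[2]]).round(1),(o+Rm@L[:2]).round(1))
    print(n,'cam',ray(n,0,0)[0].round())
p=np.load('pics/scene0.npz')['p']
cv2.imwrite('pics/crop2.png',cv2.resize(p[130:280,250:420,::-1],None,fx=4,fy=4,interpolation=cv2.INTER_CUBIC))
E
```

```text
scene [384. 135.] med [1046.  113.   42.] z80 47 cen [1039.  109.] axis -82.3 len 119
scene [366. 226.] med [ 584. -114.   49.] z80 52 cen [ 582.6 -114.2] axis 135.0 len 91
scene [316. 267.] med [340. -76.  31.] z80 35 cen [338.1 -76.5] axis -56.4 len 87
scene fin [287.7 183.1] [499.8 183.6]
scene bar [314.5 140.5] [644.3 171.5]
scene trayNR [356.3 258.2] [ 451.2 -164.2]
scene trayFR [399.8 229.2] [ 652.8 -215.7]
scene cam [-367. -664. 1435.]
top [302.  73.] med [1050.  120.   44.] z80 48 cen [1046.4  118. ] axis -81.0 len 124
top [358. 191.] med [572. -97.  48.] z80 52 cen [572.3 -97.1] axis 137.6 len 129
top [351. 253.] med [344. -70.  32.] z80 36 cen [343.3 -70.5] axis 120.0 len 90
top fin [279.1 204.8] [499.8 183.6]
top bar [280.  155.1] [644.3 171.5]
top trayNR [376.5 223.7] [ 451.2 -164.2]
top trayFR [389.2 170.9] [ 652.8 -215.7]
top cam [ 246.   13. 1559.]
```

View pics/crop2.png

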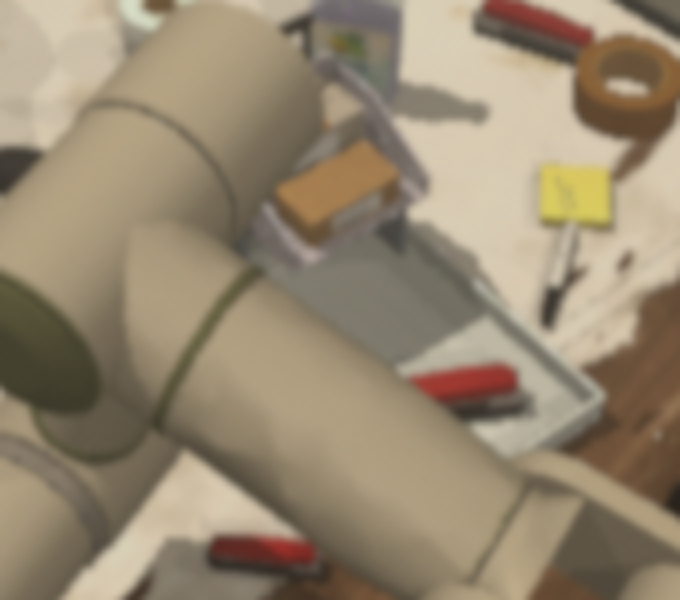

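Red candidates, scene view: the tray stapler at (366,226) stands about 50 mm high and agrees with the top view to about 15 mm, as it is partly hidden there. The tray corner predictions match in both views. Next: turn the tool 116° so the fingers close across the stapler.

```bash
for i in 1 2 3; do python3 -m crank '[[0,0,0,0,0,-0.17,0],[0,0,0,0,0,-0.34,0],[0,0,0,0,0,-0.51,0],[0,0,0,0,0,-0.68,0],[0,0,0,0,0,-0.86,0],[0,0,0,0,0,-0.86,0]]' ; done | tail -3
cat >> h.py <<'E'
def to(x,y,z):
    s=status.sense();q=s['ee_rot'];r=R.from_quat([q[1],q[2],q[3],q[0]])
    d=np.array([x,y,z])-s['eef_pos']; m=r.as_matrix()
    return (r.inv().apply(d)/100).round(3), 'yaw_y %.1f tilt %.2f'%(np.degrees(np.arctan2(m[1,1],m[0,1])),np.degrees(np.arccos(-m[2,2])))
E
python3 -c "
from h import *
print(to(575,-101,384))"
```

```text
force: [0.5, -0.9, -0.3]
grip_width: 1.003
grip_force: 0.0
(array([-0.152,  5.498,  0.207]), 'yaw_y 46.7 tilt 0.02')
```

```bash
for i in 1 2 3 4 5 6; do python3 -m crank '[[-0.01,0.3,0.01,0,0,0,0],[-0.02,0.6,0.02,0,0,0,0],[-0.025,0.916,0.035,0,0,0,0],[-0.025,0.916,0.035,0,0,0,0]]' ; done | tail -6
python3 -c "
from h import *
print(to(575,-101,184)); p,d=grab('top','top1'); grab('scene','scene1'); print(status.sense()['time_s'])
c=np.hstack([cv2.resize(p[130:230,320:420,::-1],None,fx=4,fy=4),cv2.resize(np.load('pics/scene1.npz')['p'][150:250,320:420,::-1],None,fx=4,fy=4)])
cv2.imwrite('pics/v1.png',c)"
```

```text
time_s: 4.3
eef_pos: [573.9, -99.3, 383.2]
ee_rot: [-0.0, 0.368, 0.93, 0.0]
force: [-0.1, -0.5, 0.1]
grip_width: 1.002
grip_force: 0.0
(array([-0.02 , -0.005,  1.992]), 'yaw_y 46.9 tilt 0.01')
4.4
```

View pics/v1.png

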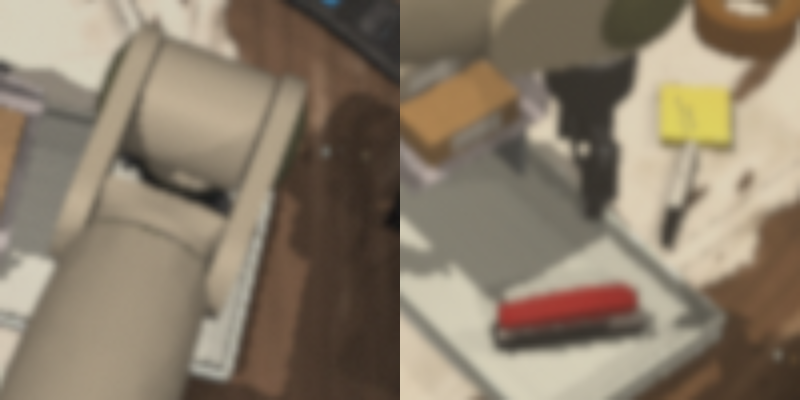

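The stapler is now fully visible in the scene view (centre about (362,226)), below the gripper and in the clear. I'll measure it from this second view before descending.

```bash
python3 - <<'E'
from h import *
z=np.load('pics/scene1.npz');p,D=z['p'],z['d'];C=cloud('scene',D)
h=cv2.cvtColor(p,cv2.COLOR_RGB2HSV)
m=(((h[...,0]<8)|(h[...,0]>170))&(h[...,1]>120)).astype(np.uint8)
m[:,:335]=0;m[:,390:]=0;m[:205]=0;m[250:]=0
v,u=np.nonzero(m);P=C[m>0];print(len(u),np.median(P,0).round(),np.percentile(P[:,2],[10,90]))
xy=np.array([onz('scene',a,b,46)[:2] for a,b in zip(u,v)],np.float32);print(cv2.minAreaRect(xy),xy.mean(0))
for px in[(344.3,228),(379.5,223),(344.5,236),(383,230.5)]: print(px,onz('scene',*px,46).round(),onz('scene',*px,10).round())
E
```

```text
231 [ 570. -103.   48.] [40.30099842 53.0484228 ]
((571.136474609375, -100.58224487304688), (33.583580017089844, 125.47413635253906), 47.948184967041016) [ 570.95    -101.16388]
(344.3, 228) [527. -56.  46.] [550. -40.  10.]
(379.5, 223) [ 625. -144.   46.] [ 651. -131.   10.]
(344.5, 236) [498. -78.  46.] [521. -63.  10.]
(383, 230.5) [ 604. -174.   46.] [ 629. -161.   10.]
```

```bash
python3 -m crank '[[-0.01,-0.01,0.3,0,0,0,0],[-0.01,-0.01,0.6,0,0,0,0],[-0.01,-0.01,1,0,0,0,0],[-0.01,-0.01,1,0,0,0,0]]'; python3 -m crank '[[0,0,0.25,0,0,0,0],[0,0,0.5,0,0,0,0],[0,0,0.7,0,0,0,0],[0,0,0.85,0,0,0,0],[0,0,0.98,0,0,0,0],[0,0,0.98,0,0,0,0]]';  python3 -m crank '[[0,0,0,0,0,0,0.3],[0,0,0,0,0,0,0.5],[0,0,0,0,0,0,0.8],[0,0,0,0,0,0,0.9],[0,0,0,0,0,0,0.9],[0,0,0,0,0,0,0.9],[0,0,0,0,0,0,0.9]]' 40
```

```text
time_s: 4.8
eef_pos: [571.4, -102.2, 279.5]
ee_rot: [-0.005, 0.368, 0.93, -0.0]
force: [-0.5, -0.2, -0.1]
grip_width: 1.001
grip_force: 0.0
time_s: 5.4
eef_pos: [572.8, -101.2, 185.1]
ee_rot: [-0.001, 0.367, 0.93, -0.0]
force: [-0.9, 0.8, 0.5]
grip_width: 0.998
grip_force: 0.0
time_s: 6.1
eef_pos: [573.7, -100.6, 187.1]
ee_rot: [0.002, 0.367, 0.93, 0.0]
force: [1.9, 2.5, 6.5]
grip_width: 0.332
grip_force: 47.0
```

```bash
python3 -m crank '[[0,0,-0.2,0,0,0,0.9],[0,0,-0.5,0,0,0,0.9],[0,0,-0.8,0,0,0,0.9],[0,0,-1,0,0,0,0.9]]'; python3 -m crank '[[0,0,-0.2,0,0,-0.16,0.9],[0,0,-0.2,0,0,-0.32,0.9],[0,0,-0.2,0,0,-0.48,0.9],[0,0,-0.2,0,0,-0.645,0.9],[0,0,-0.2,0,0,-0.645,0.9]]'
python3 - <<'E'
from h import *
D=np.load('pics/top0.npz')['d'];C=cloud('top',D).reshape(-1,3)
m=(C[:,2]>15)&(C[:,0]>400)&(C[:,0]<620)&(C[:,1]<-225)&(C[:,1]>-480); print('shoe etc',C[m].min(0).round(),C[m].max(0).round())
print(to(500,-262,305))
E
```

```text
time_s: 6.5
eef_pos: [573.1, -100.7, 287.9]
ee_rot: [0.001, 0.367, 0.93, -0.0]
force: [0.8, 0.2, -1.5]
grip_width: 0.334
grip_force: 45.8
time_s: 7.0
eef_pos: [572.9, -100.7, 305.7]
ee_rot: [-0.0, 0.122, 0.993, 0.0]
force: [0.4, -0.8, -2.2]
grip_width: 0.334
grip_force: 45.8
shoe etc [ 400. -459.   15.] [ 620. -317.  103.]
(array([ 0.318, -1.742,  0.007]), 'yaw_y 76.0 tilt 0.02')
```

```bash
for i in 1 2; do python3 -m crank '[[0.05,-0.28,0,0,0,0,0.9],[0.11,-0.56,0,0,0,0,0.9],[0.17,-0.82,0,0,0,0,0.9],[0.17,-0.82,0,0,0,0,0.9]]'; done; python3 -m crank '[[0,0,0.25,0,0,0,0.9],[0,0,0.5,0,0,0,0.9],[0,0,0.75,0,0,0,0.9],[0,0,0.95,0,0,0,0.9],[0,0,1,0,0,0,0.9],[0,0,1,0,0,0,0.9]]';python3 -m crank '[[0,0,0.05,0,0,0,0.9],[0,0,0.1,0,0,0,0.9],[0,0,0.15,0,0,0,0.9],[0,0,0.18,0,0,0,0.9],[0,0,0.21,0,0,0,0.9],[0,0,0.21,0,0,0,0.9]]'
python3 -c "
from h import *
grab('scene','scene2');grab('top','top2');print(to(500,-252,183))"
```

```text
time_s: 7.4
eef_pos: [535.6, -178.4, 305.7]
ee_rot: [-0.0, 0.125, 0.992, -0.0]
force: [0.2, 0.5, -2.3]
grip_width: 0.333
grip_force: 45.9
time_s: 7.8
eef_pos: [499.5, -253.3, 305.7]
ee_rot: [-0.0, 0.125, 0.992, -0.0]
force: [0.7, 0.7, -2.2]
grip_width: 0.331
grip_force: 46.1
time_s: 8.4
eef_pos: [500.7, -250.9, 205.5]
ee_rot: [-0.0, 0.122, 0.992, 0.0]
force: [-0.2, -0.5, -1.5]
grip_width: 0.334
grip_force: 46.1
time_s: 9.0
eef_pos: [500.2, -251.6, 184.3]
ee_rot: [-0.0, 0.122, 0.993, 0.0]
force: [-0.1, -0.3, -2.1]
grip_width: 0.329
grip_force: 46.1
(array([ 0.002, -0.004,  0.018]), 'yaw_y 76.0 tilt 0.00')
```

```bash
python3 -m crank '[[0,0,0.01,0,0,0,0.9],[0,0,0.015,0,0,0,0.9]]'; python3 -m crank '[[0,0,0.01,0,0,0,0.9],[0,0,0.015,0,0,0,0.9]]'; python3 -m crank '[[0,0,0.01,0,0,0,0.9],[0,0,0.015,0,0,0,0.9]]'
```

```text
time_s: 9.3
eef_pos: [500.3, -251.6, 183.2]
ee_rot: [0.0, 0.122, 0.993, -0.0]
force: [-0.7, -0.5, -0.4]
grip_width: 0.333
grip_force: 46.6
time_s: 9.5
eef_pos: [500.3, -251.7, 183.1]
ee_rot: [0.0, 0.122, 0.993, -0.0]
force: [-7.3, 3.4, 17.7]
grip_width: 0.333
grip_force: 50.8
time_s: 9.7
eef_pos: [500.3, -251.7, 183.0]
ee_rot: [0.0, 0.122, 0.993, -0.0]
force: [-13.7, 7.8, 32.9]
grip_width: 0.333
grip_force: 54.4
```

```bash
python3 -m crank '[[0,0,-0.03,0,0,0,0.9],[0,0,-0.03,0,0,0,0.9],[0,0,-0.03,0,0,0,0.6],[0,0,-0.03,0,0,0,0.5],[0,0,-0.03,0,0,0,0.4],[0,0,-0.03,0,0,0,0.3],[0,0,-0.03,0,0,0,0.3]]';  python3 -m crank '[[0,0,-0.2,0,0,0,0.3],[0,0,-0.5,0,0,0,0.3],[0,0,-0.8,0,0,0,0.3],[0,0,-1,0,0,0,0.3]]'; python3 -m crank '[[0,0,-0.4,0,0,0,0.3],[0,0,-0.8,0,0,0,0.3],[0,0,-1,0,0,0,0.3],[0,0,-1,0,0,0,0.3]]'
python3 -c "
from h import *
a,_=grab('scene','scene3');b,_=grab('top','top3');
c=np.vstack([np.hstack([a[170:300,300:440],b[140:270,330:470]])])[:,:,::-1]
cv2.imwrite('pics/v2.png',cv2.resize(c,None,fx=2.8,fy=2.8,interpolation=cv2.INTER_CUBIC))"
```

```text
time_s: 10.4
eef_pos: [500.3, -251.6, 183.1]
ee_rot: [-0.0, 0.122, 0.993, 0.0]
force: [0.3, 0.0, 0.0]
grip_width: 0.697
grip_force: 0.0
time_s: 10.8
eef_pos: [500.4, -251.7, 285.3]
ee_rot: [0.001, 0.122, 0.993, -0.001]
force: [-0.1, 0.4, 0.3]
grip_width: 0.701
grip_force: 0.0
time_s: 11.2
eef_pos: [500.4, -251.6, 386.2]
ee_rot: [0.002, 0.122, 0.993, -0.002]
force: [1.2, 0.4, -0.3]
grip_width: 0.696
grip_force: 0.0
```

View pics/v2.png

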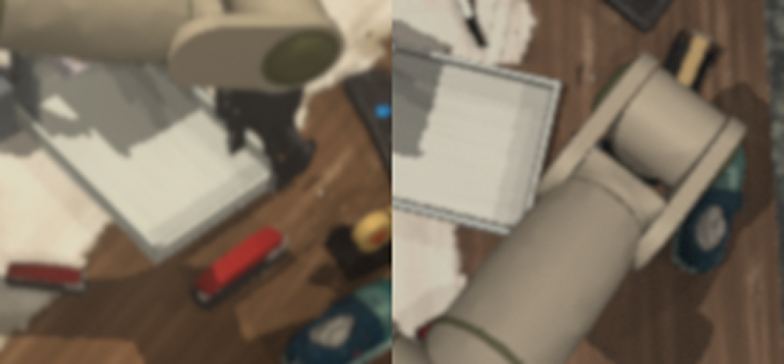

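The stapler stands upright on the bench outside the tray (left half, about (240,265)). Next I'll check the fin, plunger and bar predictions in both views.

```bash
python3 - <<'E'
from h import *
t=-0.25;Rm=np.array([[np.cos(t),-np.sin(t)],[np.sin(t),np.cos(t)]]);o=np.array([624,92])
out=[]
for n,(u0,v0) in (('scene',(255,115)),('top',(255,130))):
    p=np.load(f'pics/{n}3.npz')['p'][v0:v0+100,u0:u0+100,::-1].copy()
    p=cv2.resize(p,None,fx=4,fy=4,interpolation=cv2.INTER_CUBIC)
    for L in [(-160,53,151),(-126,53,151),(-160,63,151),(-126,63,151),(-58,82,262),(58,82,262),(-168,-15,98),(-118,-15,98),(-168,135,98),(-168,14,122),(-118,14,122)]:
        q=(proj(n,[*(o+Rm@L[:2]),L[2]])-[u0,v0]+.5)*4
        cv2.circle(p,tuple(int(a) for a in q),2,(0,255,0),-1)
    out.append(p)
cv2.imwrite('pics/v3.png',np.hstack(out))
E
```

```text
(no output)
```

View pics/v3.png

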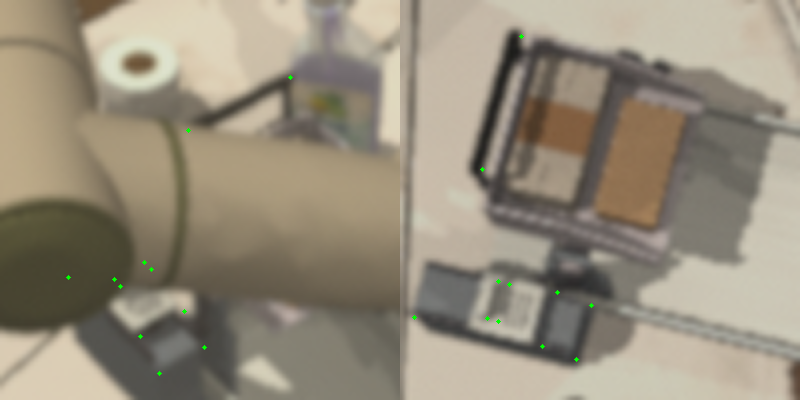

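```bash
for i in 1 2 3 4 5; do python3 -m crank '[[0.07,0.28,0,0,0,0,0.3],[0.14,0.56,0,0,0,0,0.3],[0.212,0.848,0,0,0,0,0.3],[0.212,0.848,0,0,0,0,0.3]]'; done | tail -5
python3 - <<'E'
from h import *
grab('scene','scene4');grab('top','top4')
print(to(500,185.5,299))
z=np.load('pics/scene4.npz');C=cloud('scene',z['d'])
h=z['p']
u,v=proj('scene',[500,185.5,151]);print(u,v)
w=np.zeros(z['d'].shape,bool);w[165:205,265:310]=1
P=C[w];Q=P[(P[:,2]>128)&(P[:,2]<153)&(abs(P[:,0]-500)<30)&(abs(P[:,1]-185)<40)];print(len(Q),Q.mean(0) if len(Q) else 0)
E
```

```text
eef_pos: [500.7, 186.2, 382.5]
ee_rot: [-0.0, 0.121, 0.993, -0.0]
force: [0.3, -1.4, 0.7]
grip_width: 0.702
grip_force: 0.0
(array([0.01 , 0.011, 0.835]), 'yaw_y 76.0 tilt 0.07')
287.3629341792812 182.84152487000284
59 [499.27928406 186.46894862 139.44853198]
```

```bash
python3 -m crank '[[0,0,0.2,0,0,0,0.3],[0,0,0.4,0,0,0,0.3],[0,0,0.6,0,0,0,0.3],[0,0,0.75,0,0,0,0.3],[0,0,0.83,0,0,0,0.3],[0,0,0.83,0,0,0,0.3]]'; python3 -m crank '[[0,0,0,0,0,0,0.5],[0,0,0,0,0,0,0.7],[0,0,0,0,0,0,0.85],[0,0,0,0,0,0,1],[0,0,0,0,0,0,1],[0,0,0,0,0,0,1]]' 30
```

```text
time_s: 14.0
eef_pos: [500.5, 184.3, 299.4]
ee_rot: [-0.001, 0.123, 0.992, -0.0]
force: [-0.1, 0.4, -0.5]
grip_width: 0.701
grip_force: 0.0
time_s: 14.6
eef_pos: [500.6, 187.4, 301.5]
ee_rot: [0.002, 0.122, 0.993, 0.003]
force: [4.9, 18.2, 0.1]
grip_width: 0.109
grip_force: 34.4
```

```bash
python3 -m crank '[[0,0.08,0,0,0,0,1],[0,0.16,0,0,0,0,1],[0,0.24,0,0,0,0,1],[0,0.32,0,0,0,0,1],[0,0.4,0,0,0,0,1],[0,0.46,0,0,0,0,1],[0,0.5,0,0,0,0,1],[0,0.54,0,0,0,0,1],[0,0.56,0,0,0,0,1],[0,0.56,0,0,0,0,1]]'; python3 -m crank '[[0,0.01,0,0,0,0,1],[0,0.02,0,0,0,0,1],[0,0.02,0,0,0,0,1]]'
```

```text
time_s: 15.6
eef_pos: [514.0, 240.1, 301.3]
ee_rot: [0.001, 0.122, 0.993, 0.0]
force: [-0.4, 1.3, 6.4]
grip_width: 0.107
grip_force: 35.3
time_s: 15.9
eef_pos: [514.5, 241.8, 301.3]
ee_rot: [0.001, 0.122, 0.993, -0.0]
force: [-1.4, -1.1, 5.9]
grip_width: 0.107
grip_force: 35.3
```

```bash
python3 -m crank '[[0,0.02,0,0,0,0,1],[0,0.03,0,0,0,0,1],[0,0.03,0,0,0,0,1]]'; python3 -m crank '[[0,0,0,0,0,0,0.8],[0,0,0,0,0,0,0.6],[0,0,0,0,0,0,0.4],[0,0,0,0,0,0,0.4],[0,0,-0.2,0,0,0,0.4],[0,0,-0.4,0,0,0,0.4],[0,0,-0.6,0,0,0,0.6],[0,0,-0.6,0,0,0,1],[0,0,-0.6,0,0,0,1],[0,0,-0.6,0,0,0,1]]'
python3 - <<'E'
from h import *
t=-0.25;Rm=np.array([[np.cos(t),-np.sin(t)],[np.sin(t),np.cos(t)]]);o=np.array([624,94.5])
P=o+Rm@[-143,42-2];print(P,to(*P,300))
E
```

```text
time_s: 16.2
eef_pos: [515.1, 243.3, 301.2]
ee_rot: [-0.0, 0.122, 0.993, -0.003]
force: [-6.2, -13.7, 10.0]
grip_width: 0.107
grip_force: 36.0
time_s: 17.2
eef_pos: [514.9, 244.6, 358.9]
ee_rot: [-0.001, 0.122, 0.993, -0.0]
force: [0.1, 0.0, 0.1]
grip_width: 0.0
grip_force: 0.0
[495.34168207 168.63526304] (array([ 0.004, -0.784,  0.59 ]), 'yaw_y 76.0 tilt 0.12')
```

```bash
python3 -m crank '[[0,-0.25,0,0,0,0,1],[0,-0.5,0,0,0,0,1],[0,-0.755,0,0,0,0,1],[0,-0.755,0.25,0,0,0,1],[0,-0.755,0.5,0,0,0,1],[0,-0.755,0.62,0,0,0,1],[0,-0.755,0.62,0,0,0,1]]'; python3 -m crank '[[0,0,0.05,0,0,0,1],[0,0,0.08,0,0,0,1],[0,0,0.1,0,0,0,1],[0,0,0.1,0,0,0,1]]'; python3 -m crank '[[0,0,0.03,0,0,0,1],[0,0,0.06,0,0,0,1],[0,0,0.08,0,0,0,1],[0,0,0.08,0,0,0,1]]'; python3 -m crank '[[0,0,0.02,0,0,0,1],[0,0,0.04,0,0,0,1],[0,0,0.05,0,0,0,1],[0,0,0.05,0,0,0,1]]'
```

```text
time_s: 17.9
eef_pos: [496.5, 171.4, 296.4]
ee_rot: [-0.002, 0.122, 0.993, -0.0]
force: [-0.1, -0.4, 0.5]
grip_width: 0.003
grip_force: 0.0
time_s: 18.3
eef_pos: [496.8, 171.4, 288.4]
ee_rot: [0.0, 0.122, 0.993, 0.0]
force: [-1.1, 0.6, -0.1]
grip_width: 0.002
grip_force: 0.0
time_s: 18.7
eef_pos: [496.8, 171.4, 280.0]
ee_rot: [0.0, 0.122, 0.993, 0.0]
force: [-0.2, 0.2, 0.9]
grip_width: -0.0
grip_force: 0.3
time_s: 19.1
eef_pos: [496.7, 171.4, 275.0]
ee_rot: [-0.0, 0.122, 0.993, -0.0]
force: [1.2, 0.4, 0.1]
grip_width: -0.006
grip_force: 0.4
```

```bash
python3 -m crank '[[0,0,0.02,0,0,0,1],[0,0,0.03,0,0,0,1],[0,0,0.03,0,0,0,1]]'; python3 -m crank '[[0,0,0.02,0,0,0,1],[0,0,0.03,0,0,0,1],[0,0,0.03,0,0,0,1]]'
python3 -c "
from h import *
a,_=grab('scene','scene5');b,_=grab('top','top5');
cv2.imwrite('pics/v4.png',cv2.resize(np.hstack([a[120:220,240:340],b[150:250,240:340]])[:,:,::-1],None,fx=4,fy=4,interpolation=cv2.INTER_CUBIC))"
```

```text
time_s: 19.4
eef_pos: [496.6, 171.4, 274.2]
ee_rot: [0.0, 0.122, 0.993, -0.0]
force: [-7.8, -2.2, 22.7]
grip_width: -0.003
grip_force: 11.5
time_s: 19.7
eef_pos: [496.6, 171.6, 274.0]
ee_rot: [0.001, 0.122, 0.993, -0.0]
force: [-20.4, -3.5, 49.7]
grip_width: -0.0
grip_force: 24.9
```

View pics/v4.png

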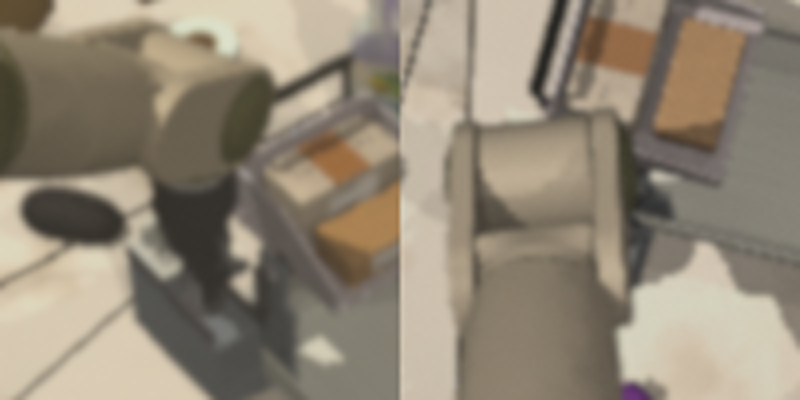

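The plunger bottomed at tip height 101 mm, which is 115−14, so it is fully down. The scene picture shows the fingers on it, with the cover slid clear behind. Now I'll rise and line up with the handle bar.

```bash
python3 -m crank '[[0,0,-0.1,0,0,0,1],[0,0,-0.4,0,0,0,1],[0,0,-0.7,0,0,0,1],[0,0,-1,0,0,0,0.4]]';python3 -m crank '[[0,0,-0.3,0,0,0,0.4],[0,0,-0.6,0,0,0,0.4],[0,0,-0.95,0,0,0,0.4],[0,0,-0.95,0,0,0,0.4]]'
python3 - <<'E'
from h import *
a,d=grab('scene','scene6');b,d2=grab('top','top6')
for n,p,D in(('scene',a,d),('top',b,d2)):
    C=cloud(n,D); g=p.max(2)
    m=(C[...,2]>243)&(C[...,2]<272)&(g<75)&(C[...,0]>570)&(C[...,0]<720)&(C[...,1]>130)&(C[...,1]<215)
    P=C[m]; print(n,len(P))
    if len(P)<8: continue
    v,u=np.nonzero(m)
    xy=np.array([onz(n,x,y,258)[:2] for x,y in zip(u,v)],np.float32)
    print(P.mean(0).round(1),np.median(P[:,2]),cv2.minAreaRect(xy))
t=-0.25;Rm=np.array([[np.cos(t),-np.sin(t)],[np.sin(t),np.cos(t)]]);o=np.array([624,94.5])
print(o+Rm@[0,82],to(*(o+Rm@[0,82]),460))
# sees plunger: block-top black disc depth
C=cloud('top',d2); u,v=proj('top',[496.5,171.5,101]).astype(int); print('plunger',np.median(C[v-2:v+3,u-2:u+3],axis=(0,1)),status.sense()['time_s'])
E
```

```text
time_s: 20.2
eef_pos: [496.5, 171.3, 369.9]
ee_rot: [-0.001, 0.122, 0.993, -0.0]
force: [0.5, 0.5, 0.2]
grip_width: 0.159
grip_force: 0.0
time_s: 20.6
eef_pos: [496.6, 171.4, 468.2]
ee_rot: [0.004, 0.122, 0.993, 0.001]
force: [1.1, -0.5, -0.5]
grip_width: 0.602
grip_force: 0.0
scene 28
[622.5 178.4 259.8] 259.51221906025853 ((638.0217895507812, 176.81582641601562), (14.497842788696289, 122.35674285888672), 76.66676330566406)
top 54
[669.1 169.9 262.2] 262.3778400154657 ((667.5238037109375, 170.2006378173828), (10.168233871459961, 73.9422607421875), 75.38697814941406)
[644.28712466 173.95081858] (array([-1.426,  0.383,  0.039]), 'yaw_y 76.0 tilt 0.00')
plunger [412.18361345 117.17026431 597.18490649] 20.7
```

```bash
for i in 1 2; do python3 -m crank '[[-0.24,0.07,0,0,0,0,0.4],[-0.48,0.14,0,0,0,0,0.4],[-0.713,0.2,0,0,0,0,0.4],[-0.713,0.2,0,0,0,0,0.4]]'; done
python3 -c "
from h import *
print(to(644.5,175.5,411))"
```

```text
time_s: 21.1
eef_pos: [572.6, 173.1, 461.2]
ee_rot: [-0.002, 0.123, 0.992, -0.001]
force: [0.7, 0.4, -0.3]
grip_width: 0.597
grip_force: 0.0
time_s: 21.5
eef_pos: [646.2, 175.3, 461.3]
ee_rot: [-0.002, 0.122, 0.992, -0.0]
force: [0.3, -0.3, 0.0]
grip_width: 0.601
grip_force: 0.0
(array([ 0.015, -0.002,  0.503]), 'yaw_y 75.9 tilt 0.21')
```

```bash
python3 -m crank '[[0.01,0,0.15,0,0,0,0.4],[0.01,0,0.3,0,0,0,0.4],[0.01,0,0.42,0,0,0,0.4],[0.01,0,0.5,0,0,0,0.4],[0.01,0,0.5,0,0,0,0.4]]'; python3 -m crank '[[0,0,0,0,0,0,0.6],[0,0,0,0,0,0,0.75],[0,0,0,0,0,0,0.85],[0,0,0,0,0,0,0.95],[0,0,0,0,0,0,1],[0,0,0,0,0,0,1]]' 40
```

```text
time_s: 22.0
eef_pos: [643.5, 175.9, 413.0]
ee_rot: [-0.001, 0.122, 0.993, -0.0]
force: [0.4, 0.6, -0.5]
grip_width: 0.597
grip_force: 0.0
time_s: 22.6
eef_pos: [643.8, 176.8, 415.1]
ee_rot: [0.001, 0.122, 0.993, 0.001]
force: [3.0, 5.7, 2.0]
grip_width: 0.145
grip_force: 38.9
```

```bash
python3 -m crank '[[0,-0.04,-0.027,0,0,0,1],[0,-0.082,-0.054,0,0,0,1],[0,-0.125,-0.08,0,0,0,1],[0,-0.168,-0.103,0,0,0,1],[0,-0.257,-0.145,0,0,0,1],[0,-0.257,-0.145,0,0,0,1]]'
```

```text
time_s: 23.2
eef_pos: [637.3, 151.5, 430.8]
ee_rot: [0.002, 0.122, 0.993, 0.002]
force: [2.6, 9.0, 5.1]
grip_width: 0.147
grip_force: 39.9
```

```bash
python3 -m crank '[[0,-0.091,-0.036,0,0,0,1],[0,-0.185,-0.066,0,0,0,1],[0,-0.281,-0.089,0,0,0,1],[0,-0.378,-0.105,0,0,0,1],[0,-0.476,-0.114,0,0,0,1],[0,-0.574,-0.117,0,0,0,1],[0,-0.673,-0.113,0,0,0,1],[0,-0.77,-0.102,0,0,0,1],[0,-0.867,-0.084,0,0,0,1],[0,-0.962,-0.059,0,0,0,1]]'; python3 -m crank '[[0,-0.094,0.031,0,0,0,1],[0,-0.185,0.069,0,0,0,1],[0,-0.273,0.113,0,0,0,1],[0,-0.358,0.163,0,0,0,1],[0,-0.431,0.213,0,0,0,1],[0,-0.431,0.213,0,0,0,1]]'; python3 -m crank '[[0,-0.03,0.02,0,0,0,1],[0,-0.03,0.02,0,0,0,1],[0,-0.03,0.02,0,0,0,1],[0,-0.03,0.02,0,0,0,1]]'
python3 -c "
from h import *
a,_=grab('scene','scene7');b,_=grab('top','top7');
cv2.imwrite('pics/v5.png',cv2.resize(np.hstack([a[120:270,270:420],b[110:260,260:410]])[:,:,::-1],None,fx=2.66,fy=2.66,interpolation=cv2.INTER_CUBIC))"
```

```text
time_s: 24.2
eef_pos: [614.1, 56.5, 434.2]
ee_rot: [-0.0, 0.122, 0.992, -0.0]
force: [2.9, -0.5, 1.1]
grip_width: 0.144
grip_force: 42.5
time_s: 24.8
eef_pos: [603.7, 16.7, 413.7]
ee_rot: [0.001, 0.122, 0.993, 0.002]
force: [3.8, 9.7, 2.7]
grip_width: 0.145
grip_force: 42.9
time_s: 25.2
eef_pos: [603.1, 16.1, 413.6]
ee_rot: [0.003, 0.121, 0.993, 0.004]
force: [4.7, 22.3, 12.4]
grip_width: 0.145
grip_force: 43.9
```

View pics/v5.png

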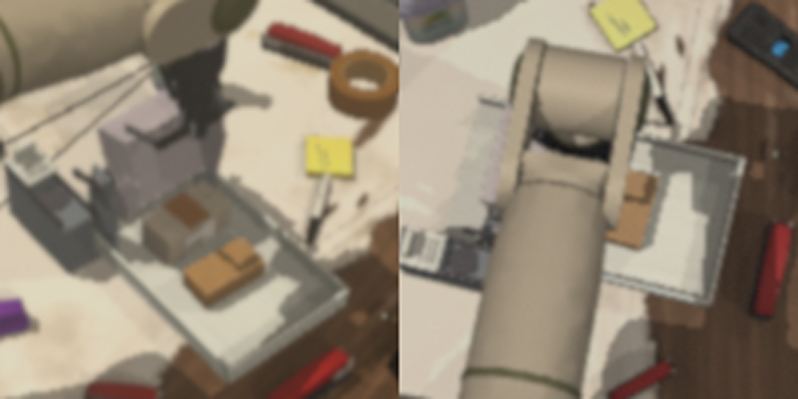

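The skip is on its tipped stop (22 N). The scene view shows both cartons in the tray, at about (185,225) and (222,270) in the left half. I'll check that both lie flat and clear of the skip.

```bash
python3 - <<'E'
from h import *
z=np.load('pics/scene7.npz');C=cloud('scene',z['d']);h=cv2.cvtColor(z['p'],cv2.COLOR_RGB2HSV)
t=-0.25;Rm=np.array([[np.cos(t),-np.sin(t)],[np.sin(t),np.cos(t)]]);o=np.array([624,94.5])
L=(C[...,:2]-o)@Rm
k=lambda x,y:(int(270+x/2.66),int(120+y/2.66))
for nm,pts in dict(A=[(150,220),(165,208),(185,207),(205,215),(178,238),(170,250),(215,195),(160,245)],B=[(200,275),(222,270),(250,260),(240,250),(215,290)]).items():
    for q in pts:
        u,v=k(*q); print(nm,q,np.median(L[v-1:v+2,u-1:u+2].reshape(-1,2),0).round(),np.median(C[v-1:v+2,u-1:u+2,2]).round())
E
```

```text
A (150, 220) [-39. -40.] 59.0
A (165, 208) [ -7. -38.] 61.0
A (185, 207) [ 14. -52.] 64.0
A (205, 215) [ 29. -81.] 60.0
A (178, 238) [-32. -90.] 59.0
A (170, 250) [-46. -90.] 47.0
A (215, 195) [ 60. -59.] 60.0
A (160, 245) [-48. -75.] 41.0
B (200, 275) [ -37. -149.] 39.0
B (222, 270) [  -5. -163.] 40.0
B (250, 260) [  35. -168.] 38.0
B (240, 250) [  36. -148.] 40.0
B (215, 290) [ -38. -181.] 38.0
```

```bash
python3 -m crank '[[0,0.062,-0.043,0,0,0,1],[0,0.103,-0.07,0,0,0,1],[0,0.145,-0.096,0,0,0,1],[0,0.188,-0.12,0,0,0,1],[0,0.232,-0.143,0,0,0,1],[0,0.276,-0.164,0,0,0,1],[0,0.321,-0.184,0,0,0,1],[0,0.367,-0.202,0,0,0,1],[0,0.414,-0.218,0,0,0,1],[0,0.461,-0.233,0,0,0,1],[0,0.508,-0.246,0,0,0,1],[0,0.556,-0.258,0,0,0,1]]'; python3 -m crank '[[0,0.048,-0.009,0,0,0,1],[0,0.097,-0.018,0,0,0,1],[0,0.145,-0.024,0,0,0,1],[0,0.194,-0.029,0,0,0,1],[0,0.243,-0.032,0,0,0,1],[0,0.293,-0.033,0,0,0,1],[0,0.342,-0.033,0,0,0,1],[0,0.391,-0.03,0,0,0,1],[0,0.44,-0.027,0,0,0,1],[0,0.489,-0.021,0,0,0,1],[0,0.538,-0.014,0,0,0,1],[0,0.586,-0.005,0,0,0,1]]'; python3 -m crank '[[0,0.048,0.011,0,0,0,1],[0,0.096,0.023,0,0,0,1],[0,0.143,0.037,0,0,0,1],[0,0.19,0.053,0,0,0,1],[0,0.236,0.07,0,0,0,1],[0,0.281,0.089,0,0,0,1],[0,0.326,0.109,0,0,0,1],[0,0.37,0.131,0,0,0,1],[0,0.413,0.155,0,0,0,1],[0,0.44,0.17,0,0,0,1],[0,0.456,0.18,0,0,0,1],[0,0.466,0.186,0,0,0,1]]'
```

```text
time_s: 26.5
eef_pos: [616.2, 65.8, 438.4]
ee_rot: [0.0, 0.123, 0.992, -0.002]
force: [-4.0, -5.7, 7.1]
grip_width: 0.144
grip_force: 41.5
time_s: 27.7
eef_pos: [630.9, 124.2, 437.2]
ee_rot: [-0.0, 0.122, 0.993, 0.0]
force: [1.1, 0.4, 1.5]
grip_width: 0.142
grip_force: 43.9
time_s: 28.9
eef_pos: [642.0, 169.2, 419.1]
ee_rot: [0.0, 0.122, 0.993, 0.0]
force: [0.2, 2.9, 1.8]
grip_width: 0.142
grip_force: 44.1
```

```bash
python3 -m crank '[[0,0.01,0.006,0,0,0,1],[0,0.02,0.012,0,0,0,1],[0,0.03,0.019,0,0,0,1],[0,0.04,0.025,0,0,0,1],[0,0.05,0.032,0,0,0,1],[0,0.06,0.039,0,0,0,1],[0,0.07,0.046,0,0,0,1],[0,0.08,0.05,0,0,0,1],[0,0.08,0.05,0,0,0,1],[0,0.08,0.05,0,0,0,1]]'; python3 -m crank '[[0,0.01,0.005,0,0,0,1],[0,0.02,0.01,0,0,0,1],[0,0.02,0.01,0,0,0,1]]'
```

```text
time_s: 29.9
eef_pos: [644.0, 176.7, 413.7]
ee_rot: [-0.0, 0.122, 0.993, 0.0]
force: [-1.6, 3.1, -1.4]
grip_width: 0.145
grip_force: 44.3
time_s: 30.2
eef_pos: [644.4, 178.2, 412.8]
ee_rot: [-0.001, 0.122, 0.992, -0.001]
force: [-4.5, -0.7, -1.4]
grip_width: 0.143
grip_force: 44.3
```

```bash
python3 -m crank '[[0,0.01,0.005,0,0,0,1],[0,0.02,0.01,0,0,0,1],[0,0.02,0.01,0,0,0,1]]'; python3 -m crank '[[0,0.01,0,0,0,0,1],[0,0.015,0,0,0,0,1],[0,0.015,0,0,0,0,1]]'
```

```text
time_s: 30.5
eef_pos: [644.7, 178.8, 412.7]
ee_rot: [-0.001, 0.123, 0.992, -0.003]
force: [-11.1, -10.5, 4.0]
grip_width: 0.147
grip_force: 45.0
time_s: 30.8
eef_pos: [645.0, 179.3, 412.7]
ee_rot: [-0.002, 0.124, 0.992, -0.004]
force: [-14.4, -17.5, 5.1]
grip_width: 0.142
grip_force: 45.1
```

```bash
python3 -m crank '[[0,-0.02,0,0,0,0,1],[0,-0.02,0,0,0,0,0.9],[0,-0.02,0,0,0,0,0.8],[0,-0.02,0,0,0,0,0.6],[0,-0.02,0,0,0,0,0.4],[0,-0.02,0,0,0,0,0.4],[0,-0.02,-0.2,0,0,0,0.4],[0,-0.02,-0.5,0,0,0,0.4],[0,-0.02,-0.8,0,0,0,0.4],[0,-0.02,-0.8,0,0,0,0.4]]'; for i in 1 2; do python3 -m crank '[[0.3,0,0,0,0,0,0.4],[0.6,0,0,0,0,0,0.4],[0.9,0,0,0,0,0,0.4],[0.9,0,0,0,0,0,0.4]]';done
python3 - <<'E'
from h import *
a,d=grab('scene','scene8');b,d2=grab('top','top8')
v=np.hstack([cv2.resize(a[110:270,260:420],(400,400),interpolation=cv2.INTER_CUBIC),cv2.resize(b[110:270,250:410],(400,400),interpolation=cv2.INTER_CUBIC)])
cv2.imwrite('pics/v6.png',v[:,:,::-1])
for n,p,D in(('scene',a,d),('top',b,d2)):
    C=cloud(n,D); g=p.max(2)
    m=(C[...,2]>243)&(C[...,2]<272)&(g<75)&(C[...,0]>570)&(C[...,0]<720)&(C[...,1]>130)&(C[...,1]<215)
    P=C[m]; vv,u=np.nonzero(m)
    if len(P)>8: print(n,np.median(P[:,2]),cv2.minAreaRect(np.array([onz(n,x,y,258)[:2] for x,y in zip(u,vv)],np.float32)))
E
```

```text
time_s: 31.8
eef_pos: [644.3, 180.1, 496.7]
ee_rot: [0.004, 0.122, 0.993, 0.001]
force: [0.3, 0.4, 0.9]
grip_width: 0.599
grip_force: 0.0
time_s: 32.2
eef_pos: [555.0, 203.0, 492.5]
ee_rot: [-0.0, 0.121, 0.993, 0.0]
force: [1.0, -0.1, 0.8]
grip_width: 0.598
grip_force: 0.0
time_s: 32.6
eef_pos: [468.3, 224.5, 492.5]
ee_rot: [0.0, 0.121, 0.993, 0.0]
force: [0.8, 0.2, 0.4]
grip_width: 0.6
grip_force: 0.0
scene 260.44245140791315 ((642.3086547851562, 174.99224853515625), (7.017786026000977, 113.2410888671875), 73.49019622802734)
top 262.4614925690287 ((644.4592895507812, 176.21408081054688), (10.168233871459961, 121.61328125), 75.38697814941406)
```

View pics/v6.png

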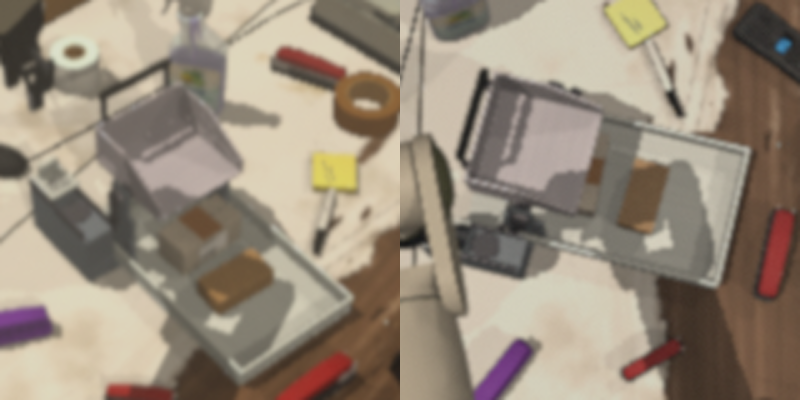

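The skip is upright and empty, with its bar back at (644,176). Both cartons lie in the tray, at about (198,232) and (235,280) in the left half. The red stapler stands outside the tray and the other things have not moved, so I'm handing in.

```bash
python3 -c "
from rig import ticket
print(ticket.finish_job())"
```

```text
the job is handed in; nothing more can be done
None
```

The job is handed in at about 33 s: the stapler stands upright on the bench, the cover is open, the plunger is fully down, both cartons lie flat in the tray (the larger still partly under the skip), and the skip was eased back fully upright.

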